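# Level a sample rod in its V-blocks and clamp the rail stop at its end

### The arm

A 6-joint arm with a two-finger parallel gripper is mounted at the origin on the work surface. World frame = base frame: x ahead of the robot, y to its left, z up, the work surface at z = 0. Lengths are in m, angles in rad, forces in N, time in s.
With the tool pointing down it reaches from about 0.3 to 0.775 m from the base axis. Payload 14.6 kg.
Tool frame: the origin (TCP) lies midway between the tips of the shut fingers; the grasp point (between the pads) lies bot.grip_point_offset behind it (bot.grip_point_offset is the distance from the TCP to the grasp point, in m); z points along the fingers, y is the line along which they close (so a half turn about z gives the same grasp; the last joint's range is limited). The gripper opens to 94 mm and grips with 3 to 60 N. Pads are 16 mm wide; open, the fingers measure 119 mm over their backs; the gripper's body (75 mm by 177 mm) begins 78 mm behind the grasp point.
Start: joints at [-1.382, 0.3, 1.521, -0, 1.321, -0.067], TCP at [0.139, -0.532, 0.205] pointing down, gripper open.
Joint ranges: [-3.03, 3.03], [-0.79, 2.21], [0.23, 2.52], [-1.04, 4.18], [0, 3.07], [-2.55, 2.55]. Speed limits (rad/s): [2.22, 2.22, 2.57, 3.14, 3.14, 3.14].

### API

Orientations are given as a unit quaternion [x, y, z, w].
In Python, from cell import bot, vision, find_in, pinpoint gives the robot as it stands.
- The arm moves only by the tool arm_command, never from a script. Its argument "motion" is text: rows parted by semicolons, each of 7 numbers parted by spaces: the shift along the tool's x, y, z each as a share of 0.2 m, from -1 to 1, then the turn, a rotation vector about the tool's x, y, z each as a share of pi/4 rad, from -1 to 1, then the opening, from -1 (shut) to 1 (fully open). In form: tx ty tz rx ry rz grip; .... A call has 1 to 8 rows; each row is the pose to reach, as a shift and turn from the pose commanded when the call began, along the tool's axes at that moment; what a row does not reach only later rows make up. A row lasts 1/10 s, in which the tool goes at most 50 mm and 8.59 degrees, less where a joint would pass 70% of its speed; a pose out of reach is approached as far as the arm can. A call with a number of a shift or a turn outside -1 to 1 is refused whole. A call with a gripper value outside its range is refused whole. The fingers move at their own pace and stop on an object; "grip_force" is the grip in N (left out, the last holds). Time passes only in rows, so rows that repeat a pose let the fingers close. It gives the time, the measured TCP pose, the force, the opening and the grip force at its end, in the units of the state.
- bot.read_state(): the state, without advancing time (a new reading comes with each control period).
- vision.camera(name): name is "scene" or "side" or "wrist"; returns a dict with "color" (384x512x3 uint8, red, green, blue), "K" (3x3 intrinsics, pixels), "distortion" ([k1, k2, p1, p2, k3] as OpenCV has them; the pictures are not rectified), "R" (3x3) and "t" (3): a world point X has camera coordinates R X + t. Camera axes: x right, y down, z forward; pixel columns grow to the right and rows downward; lengths in m; the calibration is good to about 2 mm. A picture is of the moment at which its call begins. There is no depth.
- bot.sign_off(): hands the job in; it is judged then, once.
Trained networks look in a picture, given as the dict that the camera call returned (one of the last four; its "shot" number tells which), for a name from the list of things; names that differ only in an ending like _2 or _b are one class to them, and where a whole thing is asked for, a point or a joint stands for the part that bears it (a point fixed in the world has none). Each returns a list of dicts, best first, with "conf" (0 to 1); they miss things now and then, are a little off and sometimes report something else, mostly with a low value. They report only what shows in the picture. A call takes as long as a camera call.
- find_in(picture, label): "rect" ([left, top, width, height] in pixels, round what is visible of it).
- pinpoint(picture, label): "position" ([row, column] in pixels: a listed point, or the origin of a listed thing).
The state is a dict: "clock": time; "joint_positions": joint angles; "qd": joint speeds; "tau": joint torques, N m; "ee_pos": TCP position; "tool_rot": TCP orientation; "contact_force": force on the tool from outside, world axes, zero at the start; "ft_torque": the same for the moment, N m; "finger_gap": opening from 0.0 (shut) to 1.0 (fully open); "grip_force": force on a finger pad.
Only numpy, scipy, OpenCV 4.12 (cv2) and the standard library are available. Lean on these libraries where they do the work, as an engineer would, in place of code of your own. Each camera call takes 0.05 s, during which the arm holds its last target. There are 200 camera calls.

### The job

A spectrometer sample rod lies in the two V-blocks of its loading cradle: roll it there until its flat blade is level, with the round window facing straight up (either face of the blade may be on top), so that a sample can be laid on it. Slide the rail stop up until its plate touches the plain end of the rod, and press the stop's cam lever right down to clamp it there. Do not lift the rod out of the V-blocks or shove it along them, and leave the flange, the ring clamp, the jar and the screwdriver alone.

Things in the scene. Friction and masses are not known exactly. Their poses are not given: they have to be found in the camera images.
- cradle: Loading cradle fixed to the bench: aluminium rail 40 mm wide and high, with two steel V-blocks. Origin on the bench under the rail's centre line, half-way between the V-blocks; y runs along the rail (from -320 to +110 mm), x level across it, z up. Four bench feet 5 mm high reach 50 mm to either side at y = -285 and +75 mm.
- cradle_mid (a point): Point 102 mm above the bench, half-way between the V-blocks, on the line where the rod's axis lies; axes as the cradle. The 90-degree V-blocks stand at y = -60 and +60 mm: 26 mm long (y), 56 mm wide, tops 3 mm below this line, on carriers 40 mm long, 54 mm wide, tops 58 mm above the bench. Between them (y = -40 to +40) is only the rail, 40 mm high.
- rod_mid (a point): Point on the axis of the sample rod's round steel shaft (24 mm across, 212 mm long), 115 mm from its plain end; y points along the shaft to the blade. Lies loose in the V-blocks, up to 15 mm along from cradle_mid. About 0.5 kg; stays at any angle it is left at. It can be gripped across the shaft between the V-blocks and rolled by tilting the gripper about the shaft's axis.
- rod_end (a point): Centre of the plain end face of the rod (24 mm across), at its -y end; it faces the stop.
- blade_mid (a point): Centre of the rod's blade, a flat tongue 23 mm wide, 63 mm long and 7 mm thick, rigidly part of the rod at its +y end, with a round 13 mm window through it. Its z axis is square to the blade's faces, its y axis runs along the rod. The blade is level when z points straight up or straight down; both faces are alike.
- stop (a joint): How far the rail stop has slid along the rail towards the rod (cradle +y), in m, 0 to 0.140. It slides with about 2.5 N of drag; clamped, it holds about 25 N.
- stop_face (a point): Point on the face of the stop's plate that meets the rod's end, 102 mm above the bench on the line of the rod's axis. Axes as the cradle; the face looks along +y. It starts 35 to 135 mm short of the rod's end.
- stop_plate (a point): Middle of the thickness of the stop's upright plate, where it can be gripped: 40 mm wide (x), 12 mm thick (y), its top 12 mm above this point and 114 mm above the bench; axes as the cradle. It stands on a saddle 50 mm wide, top 60 mm above the bench, reaching 36 mm back from the face. Behind are the cam lever and, 64 to 76 mm behind the face, an ear 66 mm above the bench.
- cam_lever (a joint): Angle of the cam lever above level, rad: 0 fully down and clamped, 1.5 nearly upright and free. It starts at 0.9 to 1.4. Its eccentric bites on the rail below about 0.8 rad and stays down by itself; the last part takes about 10 N down on the handle.
- lever_axle (a point): The lever's axle, parallel to the cradle's y, 56 mm above the bench, 50 mm behind the stop's face. The lever points from it to the cradle's -x side and swings down towards -x.
- lever_handle (a point): Centre of the lever's black handle, 71 mm out from the axle. The handle is 26 mm long, 18 mm wide (y) and 11 mm thick; the arm inside of it is 13 mm wide, 8 mm thick, its underside in line with the axle. Clamped, the handle lies level at the -x side of the stop, its centre 60 mm and its upper face 65.5 mm above the bench.
- flange: A steel blank flange 40 mm across and 12 mm high, origin under its centre. To be left alone.
- clamp: An aluminium ring clamp with a wing nut, 54 mm across and 16 mm high, origin under the ring's centre. To be left alone.
- vial: A brown glass jar with a white lid, 42 mm across and 70 mm high, origin under its centre. To be left alone.
- driver: A screwdriver 160 mm long lying on the bench. To be left alone.

How it is judged:
By the outcome, as a careful person would: the job done as asked, in the order asked, and still so for the second after the job is handed in, with the robot touching nothing.
It also fails if it takes over 72 s, if anything falls off the work surface, if the arm or the gripper's body presses on something with over 40 N, if the wrist force passes 120 N, or if a joint passes its speed limit or range.

## Working session

There is one attempt and no reset: what is moved stays moved. The work goes in short steps, Python scripts to look and compute and a tool call to move; the robot and the scene stay as the last step left them, time stands still between calls to the robot, and variables do not carry over. Pictures are saved under pics/ and viewed, at most 12 in all, crops included, and the job is handed in when it is done.

Besides the shell and the picture viewer there is one more tool, called after "Request:" as name(argument=value, ...) on one line, values as JSON. arm_command: Moves the arm, as the interface text tells. Shift numbers are shares of 0.2 m and turn numbers shares of pi/4 rad, none past 1 either way. Its arguments: {"type":"object","properties":{"motion":{"type":"string"},"grip_force":{"type":"number"}},"required":["motion"]}

```bash
mkdir -p pics; ls
cat > h.py <<'E'
import numpy as np, cv2, json
from cell import bot, vision, find_in, pinpoint
def ray(p,rc):
    uv=cv2.undistortPoints(np.array([[[rc[1],rc[0]]]],float),np.array(p["K"]),np.array(p["distortion"]))[0,0]
    R=np.array(p["R"]);t=np.array(p["t"])
    return -R.T@t, R.T@np.array([uv[0],uv[1],1.])
def atz(p,rc,z):
    c,d=ray(p,rc); return c+d*(z-c[2])/d[2]
def proj(p,X):
    return cv2.projectPoints(np.array(X,float).reshape(-1,1,3),cv2.Rodrigues(np.array(p["R"]))[0],np.array(p["t"]),np.array(p["K"]),np.array(p["distortion"]))[0][:,0]
def tri(obs):
    A=np.zeros((3,3));b=np.zeros(3)
    for p,rc in obs:
        c,d=ray(p,rc);d=d/np.linalg.norm(d);M=np.eye(3)-np.outer(d,d);A+=M;b+=M@c
    return np.linalg.solve(A,b)
def save(p,n): cv2.imwrite("pics/"+n,cv2.cvtColor(p["color"],cv2.COLOR_RGB2BGR))
E
python3 - <<'E'
from h import *
np.set_printoptions(precision=4,suppress=True)
s=bot.read_state();print(s,bot.grip_point_offset)
P={n:vision.camera(n) for n in("scene","side","wrist")}
Z={"cradle":0,"cradle_mid":.102,"rod_mid":.102,"rod_end":.102,"blade_mid":.102,"stop_face":.102,"stop_plate":.102,"lever_axle":.056,"lever_handle":None}
ims=[]
for n,p in P.items():
    save(p,n+"0.png"); print(n,"cam",-np.array(p["R"]).T@p["t"])
res={}
for l in Z:
    for n,p in P.items():
        r=pinpoint(p,l)
        if r:
            r=r[0];res[l,n]=r["position"]
            print(l,n,round(r["conf"],2),np.round(r["position"],1),atz(p,r["position"],Z[l]) if Z[l] is not None else "")
    o=[(P[n],res[l,n]) for n in P if (l,n) in res]
    if len(o)>1: print("   tri",tri(o))
cv2.imwrite("pics/a.png",cv2.cvtColor(np.hstack([P["scene"]["color"],P["side"]["color"]]),cv2.COLOR_RGB2BGR)[:, :])
E
```

```text
pics
{'clock': 0.0, 'joint_positions': array([-1.3816,  0.3005,  1.5216,  0.    ,  1.3207, -0.0666]), 'qd': array([-0.0019, -0.0003,  0.0012,  0.0008,  0.001 , -0.0006]), 'tau': array([  0.0016, -53.1809, -35.2738,   0.0709,   0.0244,  -0.0001]), 'ee_pos': array([ 0.1391, -0.5318,  0.2049]), 'tool_rot': array([ 0.9918,  0.1276, -0.    , -0.0006]), 'contact_force': array([-0.4599,  0.3608,  0.0805]), 'ft_torque': array([-0.0136, -0.0365, -0.0224]), 'grip_force': 0.0, 'finger_gap': 0.9966502572387269} 0.0188
scene cam [0.9241 0.4773 1.0146]
side cam [ 0.383  -0.749   0.7496]
wrist cam [ 0.2097 -0.513   0.3828]
cradle scene 0.66 [206.8 280. ] [0.4803 0.0515 0.    ]
cradle side 0.92 [209.6 254. ] [0.4828 0.0504 0.    ]
   tri [0.4816 0.0512 0.    ]
cradle_mid scene 0.91 [189.4 281.9] [0.4799 0.051  0.102 ]
cradle_mid side 0.75 [184.8 251.5] [0.4748 0.0383 0.102 ]
   tri [0.476  0.0475 0.0944]
rod_mid scene 0.72 [303.1 324.3] [0.6223 0.3773 0.102 ]
rod_mid side 0.91 [180.9 253.2] [0.4814 0.0542 0.102 ]
   tri [ 0.529   0.3536 -0.1454]
rod_end scene 0.58 [169.1 255.9] [ 0.4935 -0.059   0.102 ]
rod_end side 0.79 [205.8 267.4] [ 0.5041 -0.049   0.102 ]
   tri [ 0.5001 -0.0553  0.1095]
blade_mid scene 0.62 [196.1 281.9] [0.4958 0.0694 0.102 ]
blade_mid side 0.5 [151.9 239.4] [0.4579 0.196  0.102 ]
   tri [0.4827 0.097  0.1525]
stop_face scene 0.9 [156.  235.2] [ 0.5129 -0.1427  0.102 ]
stop_face side 0.75 [228.6 277.8] [ 0.5162 -0.1304  0.102 ]
   tri [ 0.5154 -0.1376  0.1092]
stop_plate scene 0.94 [156.3 230.6] [ 0.5253 -0.151   0.102 ]
stop_plate side 0.8 [232.  279.3] [ 0.5178 -0.1417  0.102 ]
   tri [ 0.5217 -0.1474  0.1053]
lever_axle scene 0.64 [158.  223.6] [ 0.5283 -0.1916  0.056 ]
lever_handle scene 0.59 [143.9 229. ] 
lever_handle side 0.44 [245.3 275.3] 
   tri [ 0.5011 -0.1898  0.1113]
```

Run:
```python
import cv2,numpy as np
a=cv2.imread("pics/scene0.png")[110:300,180:400];b=cv2.imread("pics/side0.png")[100:300,180:340]
a=cv2.resize(a,None,fx=2,fy=2);b=cv2.resize(b,None,fx=2,fy=2)
c=np.zeros((400,760,3),np.uint8);c[:a.shape[0],:440]=a;c[:,440:]=b
cv2.imwrite("pics/c0.png",c)
```

```text
(no output)
```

View pics/c0.png

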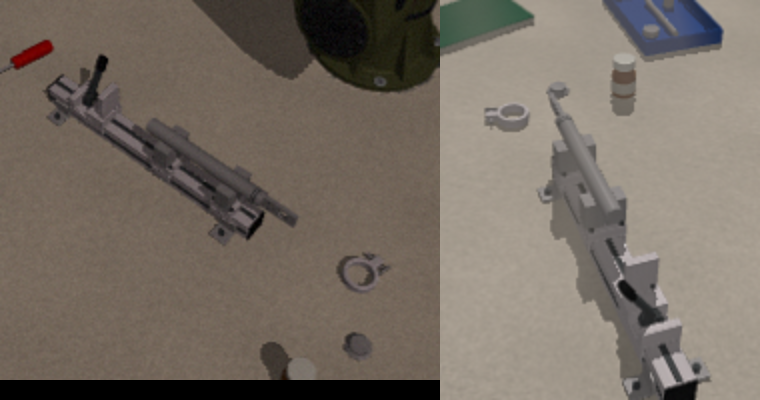

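View pics/side0.png

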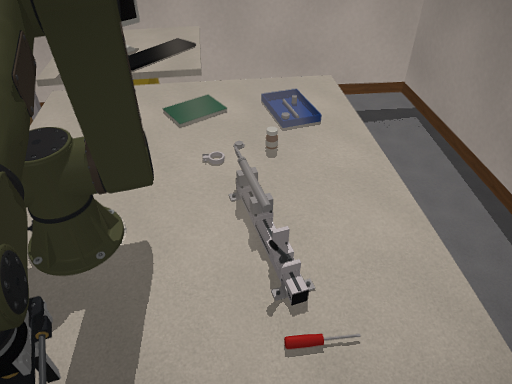

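The crop shows the rod in the V-blocks, with the blade edge-up or steeply tilted at the far end. The rod's plain end is at scene (255,172) and side (266,202). The stop is clear of it, with the lever nearly upright. In the full side picture the rail runs from (295,290) to (240,160), and the screwdriver and other loose parts are well away. Next I'll move above the cradle and look from near.

```bash
cat >> h.py <<'E'
from scipy.spatial.transform import Rotation as Ro
np.set_printoptions(precision=4,suppress=True)
def cr(a,tilt=0):  # tool down, x=cradle +y, y=cradle +x ; tilt about the rod axis (cradle y = tool x)
    R=np.array([[-np.sin(a),np.cos(a),0],[np.cos(a),np.sin(a),0],[0,0,-1]]).T
    return Ro.from_matrix(R)*Ro.from_rotvec([tilt,0,0])
def rel(pos,R):
    s=bot.read_state();R0=Ro.from_quat(s["tool_rot"])
    print("shift",R0.inv().apply(np.array(pos)-s["ee_pos"])/.2,"turn",(R0.inv()*R).as_rotvec()/(np.pi/4))
E
python3 -c "
from h import *
rel([.481,.051,.36],cr(.19))"
```

```text
shift [ 2.3913 -2.3881 -0.7728] turn [-0.0001 -0.     -1.9162]
```

Request:
arm_command(motion="1 -1 -0.77 0 0 -0.95 1;1 -1 -0.77 0 0 -0.95 1;1 -1 -0.77 0 0 -0.95 1;1 -1 -0.77 0 0 -0.95 1;1 -1 -0.77 0 0 -0.95 1;1 -1 -0.77 0 0 -0.95 1;1 -1 -0.77 0 0 -0.95 1;1 -1 -0.77 0 0 -0.95 1")

```text
clock: 2.3
ee_pos: [0.2831, -0.2867, 0.3612]
tool_rot: [0.876, 0.482, 0.0, 0.002]
contact_force: [-0.3, -0.5, -0.7]
finger_gap: 0.998
grip_force: 0.0
```

```bash
python3 -c "
from h import *
rel([.481,.051,.36],cr(.19))"
```

```text
shift [ 1.9559 -0.0702  0.0041] turn [ 0.0038  0.0029 -0.9624]
```

Request:
arm_command(motion="1 -0.07 0 0 0 -0.96 1;1 -0.07 0 0 0 -0.96 1;1 -0.07 0 0 0 -0.96 1;1 -0.07 0 0 0 -0.96 1;1 -0.07 0 0 0 -0.96 1;1 -0.07 0 0 0 -0.96 1;1 -0.07 0 0 0 -0.96 1")

```text
clock: 3.0
ee_pos: [0.3778, -0.1129, 0.3589]
tool_rot: [0.641, 0.768, -0.0, -0.0]
contact_force: [-0.1, -0.1, 0.2]
finger_gap: 1.003
grip_force: 0.0
```

Run:
```python
from h import *
s=bot.read_state();print(s["ee_pos"])
p=vision.camera("wrist");save(p,"w1.png")
for l,z in(("rod_end",.102),("stop_face",.102),("stop_plate",.102),("lever_handle",.11),("cradle_mid",.102),("rod_mid",.102)):
    r=pinpoint(p,l)
    if r: print(l,r[0]["conf"],r[0]["position"],atz(p,r[0]["position"],z))
rel([.481,.051,.36],cr(.19))
```

```text
[ 0.3778 -0.1129  0.3589]
rod_end 0.67 [147.9, 344.4] [ 0.5102 -0.0567  0.102 ]
stop_face 0.57 [196.9, 334.9] [ 0.5156 -0.14    0.102 ]
stop_plate 0.76 [197.8, 336.8] [ 0.5192 -0.141   0.102 ]
lever_handle 0.81 [223.9, 318.6] [ 0.4973 -0.1901  0.11  ]
cradle_mid 0.96 [77.3, 345.1] [0.484 0.048 0.102]
rod_mid 0.78 [70.6, 344.7] [0.481  0.0572 0.102 ]
shift [ 0.7097  0.656  -0.0027] turn [ 0.0001  0.0001 -0.0089]
```

View pics/w1.png

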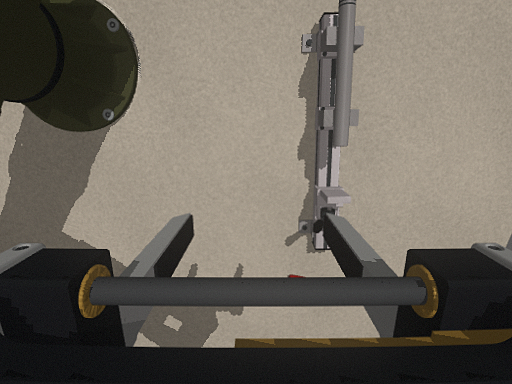

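The wrist view shows the rail near-vertical in the image. The rod end is at (148,344), the stop plate at (197,336) and the lever at about (224,319), and the network's points agree with this. Next I'll go over the middle.

Request:
arm_command(motion="0.7 0.66 0.1 0 0 0 1;0.7 0.66 0.1 0 0 0 1;0.7 0.66 0.1 0 0 0 1;0.7 0.66 0.1 0 0 0 1;0.7 0.66 0.1 0 0 0 1;0.7 0.66 0.1 0 0 0 1")

```text
clock: 3.95
ee_pos: [0.482, 0.0501, 0.339]
tool_rot: [0.638, 0.77, -0.0, -0.0]
contact_force: [-0.2, -0.4, 0.4]
finger_gap: 1.0
grip_force: 0.0
```

Run:
```python
from h import *
p=vision.camera("wrist");save(p,"w2.png");p2=vision.camera("scene");p3=vision.camera("side")
for q in (p,p2,p3):
  for l,z in(("rod_end",.102),("blade_mid",.102),("cradle",0),("cradle_mid",.102),("rod_mid",.102),("stop_face",.102)):
    r=pinpoint(q,l)
    if r: print(l,r[0]["conf"],r[0]["position"],atz(q,r[0]["position"],z))
r=find_in(p,"blade_mid");print(r[:1])
im=cv2.cvtColor(p["color"],cv2.COLOR_RGB2BGR)
cv2.imwrite("pics/w2c.png",cv2.resize(im[0:220,150:400],None,fx=2.7,fy=2.7,interpolation=cv2.INTER_CUBIC))
```

```text
rod_end 0.59 [229.1, 262.1] [ 0.5072 -0.0488  0.102 ]
blade_mid 0.87 [79.2, 256.2] [0.4545 0.1806 0.102 ]
cradle 0.56 [159.7, 257.6] [0.4806 0.0505 0.    ]
cradle_mid 0.66 [169.1, 259.0] [0.4832 0.0504 0.102 ]
rod_mid 0.57 [163.3, 260.0] [0.483  0.0598 0.102 ]
stop_face 0.73 [277.7, 256.9] [ 0.5156 -0.1413  0.102 ]
rod_end 0.6 [171.3, 253.2] [ 0.5056 -0.0576  0.102 ]
blade_mid 0.48 [216.4, 318.6] [0.4584 0.1889 0.102 ]
cradle 0.83 [205.1, 279.1] [0.4783 0.0447 0.    ]
cradle_mid 0.66 [191.5, 282.5] [0.4835 0.058  0.102 ]
rod_mid 0.96 [192.9, 281.9] [0.4882 0.0607 0.102 ]
stop_face 0.89 [160.2, 235.5] [ 0.5226 -0.1282  0.102 ]
rod_end 0.91 [206.7, 265.8] [ 0.4997 -0.0517  0.102 ]
blade_mid 0.69 [343.1, 326.2] [ 0.5533 -0.4257  0.102 ]
cradle 0.74 [153.0, 238.3] [0.4653 0.3387 0.    ]
cradle_mid 0.87 [186.4, 253.4] [0.479 0.031 0.102]
rod_mid 0.86 [178.5, 252.2] [0.48   0.0649 0.102 ]
stop_face 0.56 [228.0, 280.0] [ 0.5217 -0.1291  0.102 ]
[{'rect': [250.7, 54.8, 12.6, 41.5], 'conf': 0.88}]
```

View pics/w2c.png

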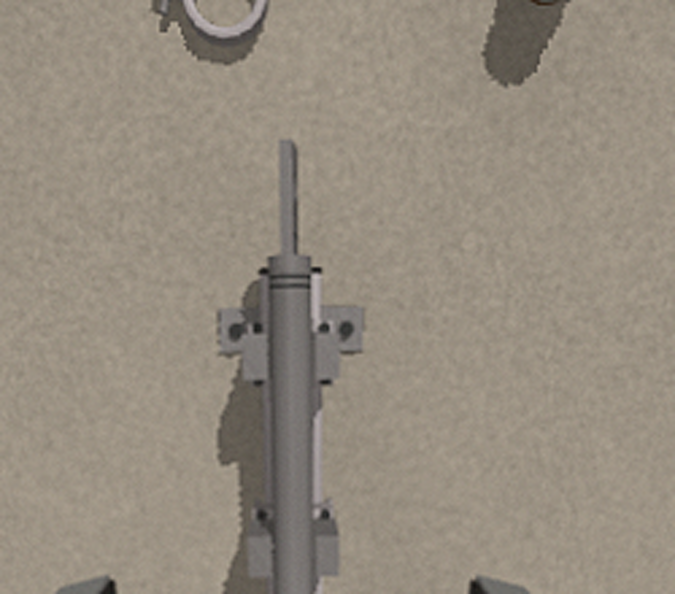

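Seen from above, the blade stands almost on edge. A light 14 px edge strip runs at crop x≈279–293, with a thin dark sliver of the right face at 293–298, so it is about 80–85° from level with the right (+x) face turned slightly up. Next I'll fit the shaft edges for an accurate axis line.

Run:
```python
from h import *
p=vision.camera("wrist");g=cv2.GaussianBlur(p["color"].astype(np.float32).mean(2),(3,3),0)
print("ee",bot.read_state()["ee_pos"],-np.array(p["R"]).T@p["t"])
def axisline(a,o): return lambda y,dx:[o[0]-np.sin(a)*y+np.cos(a)*dx,o[1]+np.cos(a)*y+np.sin(a)*dx]
f=axisline(.19,(.482,.051))
D=[]
for side in(-1,1):
  pts=[]
  for y in np.arange(-.085,.09,.005):
    u,v=proj(p,f(y,side*.012)+[.102])[0]
    r=int(round(v));xs=np.arange(int(u)-6,int(u)+8);gr=g[r,xs+1]-g[r,xs-1]
    k=np.argmax(abs(gr));X=atz(p,(r,xs[k]),.102)-[.482,.051,.102]
    yy=-np.sin(.19)*X[0]+np.cos(.19)*X[1];xx=np.cos(.19)*X[0]+np.sin(.19)*X[1]
    pts.append((yy,xx,gr[k]))
  pts=np.array(pts);D.append(pts)
  print(side,np.round(pts*[1000,1000,1],1)[::2].tolist())
  m=np.ones(len(pts),bool)
  for _ in range(4):
    c=np.polyfit(pts[m,0],pts[m,1],1);m=abs(np.polyval(c,pts[:,0])-pts[:,1])<.002
  print("fit slope,offset",c,m.sum())
```

```text
ee [0.482  0.05   0.3395] [0.4688 0.1221 0.5173]
-1 [[-85.0, -7.4, 16.2], [-74.4, -13.9, -18.1], [-65.7, -13.8, -34.7], [-55.4, -13.7, -26.2], [-45.2, -10.3, 22.0], [-35.1, -21.5, -63.6], [-25.2, -8.5, 17.5], [-15.4, -8.4, 17.1], [-5.7, -9.9, 17.5], [5.5, -9.7, 17.7], [15.0, -9.6, 17.4], [24.4, -9.5, 19.5], [35.2, -9.4, 16.6], [44.4, -14.0, -23.6], [55.0, -13.8, -34.6], [65.5, -15.2, -39.9], [74.4, -18.1, 43.2], [84.6, -13.4, -21.7]]
fit slope,offset [-0.0435 -0.011 ] 20
1 [[-85.1, 12.5, 45.4], [-74.5, 15.8, 26.5], [-65.9, 14.1, 20.8], [-55.5, 14.1, 23.1], [-45.3, 9.2, -17.2], [-35.3, 15.7, -73.4], [-25.3, 12.4, 41.9], [-15.5, 10.8, 41.3], [-5.8, 10.8, 40.9], [5.4, 10.8, 44.0], [14.9, 10.7, 45.1], [24.3, 12.3, 40.3], [35.1, 16.9, 29.7], [44.3, 21.5, 35.3], [54.9, 12.2, 23.4], [65.3, 12.2, 24.9], [75.7, 15.2, -60.4], [84.4, 10.7, 57.5]]
fit slope,offset [-0.0169  0.0121] 26
```

```bash
cat >> h.py <<'E'
A=.195; C=np.array([.482,.051,.102])
ex=np.array([np.cos(A),np.sin(A),0]);ey=np.array([-np.sin(A),np.cos(A),0])
def grasp(tilt_deg,back=0,y=0,dx=0,dz=0,z=None):
    R=cr(A,np.radians(tilt_deg)); 
    return C+ey*y+ex*dx+[0,0,dz]+R.apply([0,0,.0188-back]),R
E
python3 -c "
from h import *
rel(*grasp(41.5,.09))"
```

```text
shift [0.0074 0.237  0.9207] turn [ 0.9222 -0.0045 -0.0119]
```

Request:
arm_command(motion="0 0.24 0.4 0.92 0 -0.01 0.3;0 0.24 0.4 0.92 0 -0.01 0.3;0 0.24 0.4 0.92 0 -0.01 0.3;0.01 0.24 0.92 0.92 0 -0.01 0.3;0.01 0.24 0.92 0.92 0 -0.01 0.3;0.01 0.24 0.92 0.92 0 -0.01 0.3;0.01 0.24 0.92 0.92 0 -0.01 0.3;0.01 0.24 0.92 0.92 0 -0.01 0.3")

```text
clock: 5.9
ee_pos: [0.5302, 0.0608, 0.1611]
tool_rot: [0.596, 0.724, -0.268, -0.222]
contact_force: [-0.5, -0.0, 1.8]
finger_gap: 0.652
grip_force: 0.0
```

```bash
python3 -c "
from h import *
s=bot.read_state();print(s['joint_positions'],s['finger_gap'])
rel(*grasp(41.5,.09));rel(*grasp(41.5,0))
p=vision.camera('side');save(p,'s1.png')
q=vision.camera('wrist')
a=cv2.resize(p['color'][100:300,150:350],(400,400));b=cv2.resize(q['color'],(400,300))
c=np.zeros((400,800,3),np.uint8);c[:,:400]=a;c[:300,400:]=b
cv2.imwrite('pics/s1.png',c[:,:,::-1])"
```

```text
[ 0.0815  0.7543  1.099  -0.0777  1.9944 -0.1171] 0.6522105900184477
shift [-0.0014  0.011   0.0286] turn [ 0.018  -0.0039 -0.0013]
shift [-0.0028  0.0047  0.4785] turn [ 0.018  -0.0039 -0.0013]
```

View pics/s1.png

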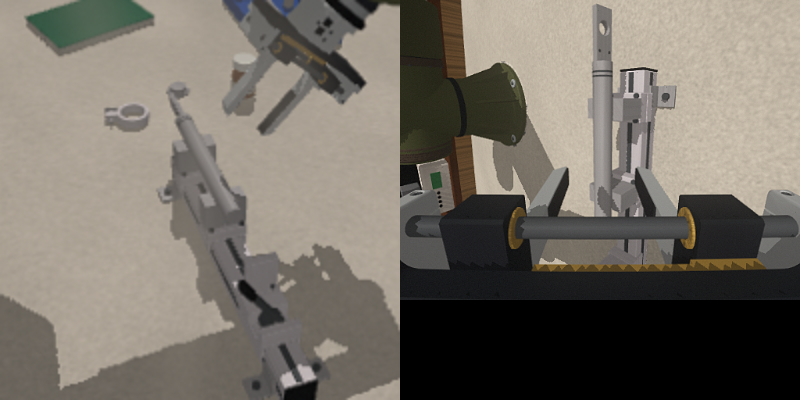

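The side view shows the gripper tilted on the far side. In the wrist view the rod (crop x≈603) lies midway between the fingertips (≈560 and 640), and the window face is visible from the +x side, as expected. I'll move in.

Request:
arm_command(motion="0 0 0.2 0.018 0 0 0.3;0 0 0.35 0.018 0 0 0.3;0 0.005 0.48 0.018 0 0 0.3;0 0.005 0.48 0.018 0 0 0.3;0 0.005 0.48 0.018 0 0 0.3")

```text
clock: 6.5
ee_pos: [0.4687, 0.0491, 0.0861]
tool_rot: [0.594, 0.721, -0.275, -0.228]
contact_force: [1.3, -0.6, -0.0]
finger_gap: 0.65
grip_force: 0.0
```

Request:
arm_command(motion="0 0 0 0 0 0 -0.3;0 0 0 0 0 0 -0.6;0 0 0 0 0 0 -0.6;0 0 0 0 0 0 -0.6", grip_force=8)

```text
clock: 6.9
ee_pos: [0.4674, 0.049, 0.083]
tool_rot: [0.593, 0.72, -0.277, -0.23]
contact_force: [-0.1, 0.3, -0.3]
finger_gap: 0.346
grip_force: 0.0
```

```bash
python3 -c "
from h import *
s=bot.read_state();print(s['joint_positions'],s['finger_gap'],s['grip_force'],s['contact_force'],s['ft_torque'])
rel(*grasp(41.5,0))"
```

```text
[ 0.0719  0.7232  1.3619 -0.0807  1.7887 -0.1087] 0.3464031118309975 0.0 [-0.0993  0.2524 -0.2773] [-0.0093 -0.3734  0.0195]
shift [-0.0043 -0.0084 -0.0259] turn [-0.0152 -0.0048 -0.0002]
```

Request:
arm_command(motion="-0.004 -0.008 -0.025 -0.015 0 0 -0.4;-0.004 -0.008 -0.025 -0.015 0 0 -0.4;-0.004 -0.008 -0.025 -0.015 0 0 -0.7;-0.004 -0.008 -0.025 -0.015 0 0 -0.7;-0.004 -0.008 -0.025 -0.015 0 0 -0.7;-0.004 -0.008 -0.025 -0.015 0 0 -0.7", grip_force=8)

```text
clock: 7.5
ee_pos: [0.4693, 0.0485, 0.0881]
tool_rot: [0.594, 0.722, -0.273, -0.227]
contact_force: [-0.8, -0.1, 5.1]
finger_gap: 0.246
grip_force: 8.0
```

```bash
python3 -c "
from h import *
s=bot.read_state();print(s['joint_positions'],s['finger_gap'],s['grip_force'],s['contact_force'],s['ft_torque'])
rel(*grasp(41.5,0))"
```

```text
[ 0.0705  0.7131  1.3605 -0.0807  1.7893 -0.1106] 0.24644798807680834 8.000515177845955 [-0.8168 -0.0845  5.1419] [-0.1417  0.4705  0.0264]
shift [ 0.0001  0.0022 -0.0009] turn [-0.0015 -0.0048 -0.0004]
```

Request:
arm_command(motion="0 0 0 0 0 0 -0.7;0 0.0115 -0.0007 -0.156 0 0 -0.7;0 0.0227 -0.0028 -0.311 0 0 -0.7;0 0.0337 -0.0062 -0.467 0 0 -0.7;0 0.0441 -0.011 -0.622 0 0 -0.7;0 0.0539 -0.017 -0.778 0 0 -0.7;0 0.0623 -0.0236 -0.922 0 0 -0.7;0 0.0623 -0.0236 -0.922 0 0 -0.7", grip_force=15)

```text
clock: 8.3
ee_pos: [0.4809, 0.0509, 0.0833]
tool_rot: [0.636, 0.772, 0.002, -0.0]
contact_force: [-0.2, 0.3, -4.8]
finger_gap: 0.249
grip_force: 15.0
```

```bash
python3 -c "
from h import *
s=bot.read_state();print(s['joint_positions'],s['finger_gap'],s['grip_force'],s['contact_force'],s['ft_torque'])
rel(*grasp(0,0));rel(*grasp(-41.5,0))"
```

```text
[ 0.0279  0.2982  1.8337  0.0035  1.0081 -0.1658] 0.24939499155494266 14.999806433916092 [-0.1535  0.2686 -4.7939] [ 0.0764 -0.2357 -0.0387]
shift [-0.0003  0.0055  0.0003] turn [ 0.0025 -0.0034 -0.0039]
shift [-0.0001  0.0678 -0.0232] turn [-0.9198 -0.0018 -0.005 ]
```

Request:
arm_command(motion="0 0 0.005 0 0 0 -0.7;0 0.0115 0.0043 -0.156 0 0 -0.7;0 0.0227 0.0022 -0.311 0 0 -0.7;0 0.0337 -0.0012 -0.467 0 0 -0.7;0 0.0441 -0.006 -0.622 0 0 -0.7;0 0.0539 -0.012 -0.778 0 0 -0.7;0 0.0623 -0.0186 -0.922 0 0 -0.7;0 0.0623 -0.0186 -0.922 0 0 -0.7", grip_force=15)

```text
clock: 9.1
ee_pos: [0.4937, 0.0626, 0.0856]
tool_rot: [0.596, 0.734, 0.263, 0.194]
contact_force: [-24.6, -7.9, 6.2]
finger_gap: 0.254
grip_force: 15.0
```

```bash
python3 -c "
from h import *
s=bot.read_state();print(s['joint_positions'],s['finger_gap'],s['grip_force'],s['contact_force'],s['ft_torque'])
rel(*grasp(-41.5,0))"
```

```text
[-0.0486  0.1001  2.2548  0.9217  0.2335 -1.1021] 0.2541533740065664 15.002010315656662 [-24.6197  -7.9158   6.2362] [-1.1405  3.1265 -0.1653]
shift [-0.0449  0.0025 -0.0147] turn [-0.0748 -0.0465 -0.0021]
```

Run:
```python
from h import *
s=bot.read_state();print(s["contact_force"],s["ee_pos"]);rel(*grasp(-41.5,0))
for n,(r,c) in(("side",(203,266)),("scene",(170,255))):
    p=vision.camera(n);save(p,n+"1.png")
    e=proj(p,[C-ey*.107,C-ey*.117]);print(n,"px for 10mm -y:",e[1]-e[0],e[0])
    g0=cv2.resize(cv2.imread(f"pics/{n}0.png",0),None,fx=8,fy=8,interpolation=cv2.INTER_CUBIC);g1=cv2.resize(cv2.cvtColor(p["color"],cv2.COLOR_RGB2GRAY),None,fx=8,fy=8,interpolation=cv2.INTER_CUBIC)
    t=g0[(r-8)*8:(r+8)*8,(c-8)*8:(c+8)*8]
    m=cv2.matchTemplate(g1[(r-16)*8:(r+16)*8,(c-16)*8:(c+16)*8],t,cv2.TM_CCOEFF_NORMED)
    _,v,_,l=cv2.minMaxLoc(m);print(v,"shift px",np.array(l)/8-8)
    a=cv2.resize(cv2.imread(f"pics/{n}0.png")[r-70:r+30,c-50:c+50],None,fx=4,fy=4);b=cv2.resize(cv2.imread(f"pics/{n}1.png")[r-70:r+30,c-50:c+50],None,fx=4,fy=4)
    cv2.imwrite(f"pics/cmp_{n}.png",np.hstack([a,b]))
```

```text
[-24.6197  -7.9158   6.2362] [0.4937 0.0626 0.0856]
shift [-0.0449  0.0025 -0.0147] turn [-0.0748 -0.0465 -0.0021]
side px for 10mm -y: [1.3803 2.6007] [267.1591 207.199 ]
0.9487695693969727 shift px [ 0.  -0.5]
scene px for 10mm -y: [-2.4073 -1.6385] [254.6183 171.5556]
0.7472750544548035 shift px [ 2.375 -8.   ]
```

View pics/cmp_side.png

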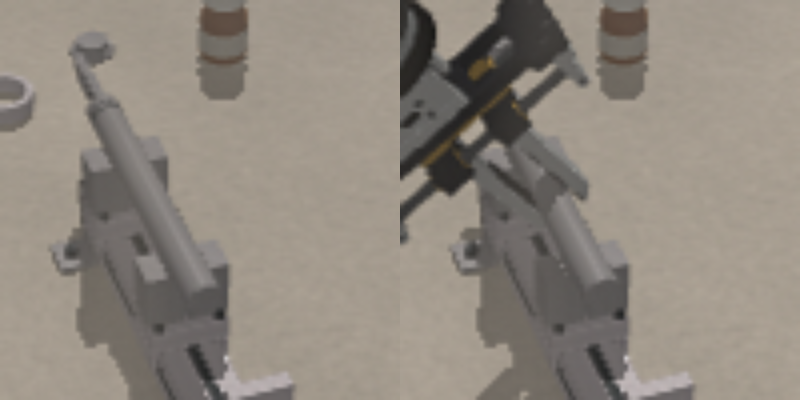

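Comparing before and after in the side view, the rod end is at (205,280) in one crop and (605-400,275) in the other. It moved about 0.5 px, so under 2 mm, and the pads slid rather than the rod. The arm came near its wrist singularity, so I'll release and back off.

Request:
arm_command(motion="0 0 0 0 0 0 -0.1;0 0 0 0 0 0 0.3;0 0 0 0 0 0 0.3", grip_force=10)

```text
clock: 9.5
ee_pos: [0.4954, 0.0628, 0.0872]
tool_rot: [0.595, 0.733, 0.264, 0.195]
contact_force: [-0.0, -0.5, -0.3]
finger_gap: 0.469
grip_force: 0.0
```

Request:
arm_command(motion="0 0 -0.15 0.1 0 0 0.3;0 0 -0.35 0.3 0 0 0.3;0 0 -0.5 0.5 0 0 0.3;0 0 -0.6 0.7 0 0 0.3;0 0 -0.7 0.9 0 0 0.3;0 0 -0.7 0.9 0 0 0.3;0 0 -0.7 0.9 0 0 0.3")

```text
clock: 10.2
ee_pos: [0.4117, 0.041, 0.1983]
tool_rot: [0.627, 0.779, -0.008, -0.023]
contact_force: [-0.6, -0.5, 0.0]
finger_gap: 0.648
grip_force: 0.0
```

```bash
python3 -c "
from h import *
s=bot.read_state();print(s['joint_positions'],s['finger_gap'],s['contact_force'])
rel(C+[0,0,.2],cr(A))"
```

```text
[ 0.0003  0.0259  1.8577  0.0163  1.3042 -0.2199] 0.6484513051537502 [-0.5989 -0.5038  0.0126]
shift [-0.0129  0.3321 -0.5332] turn [-0.0534 -0.0316  0.0261]
```

```bash
python3 -c "
from h import *
rel(C+ey*.07+[0,0,.13],cr(A))"
```

```text
shift [ 0.3281  0.3541 -0.1751] turn [-0.0534 -0.0316  0.0261]
```

Request:
arm_command(motion="0.33 0.35 -0.18 -0.05 -0.03 0.03 0.3;0.33 0.35 -0.18 -0.05 -0.03 0.03 0.3;0.33 0.35 -0.18 -0.05 -0.03 0.03 0.3;0.33 0.35 -0.18 -0.05 -0.03 0.03 0.3;0.33 0.35 -0.18 -0.05 -0.03 0.03 0.3;0.33 0.35 -0.18 -0.05 -0.03 0.03 0.3")

```text
clock: 10.8
ee_pos: [0.4658, 0.1189, 0.2317]
tool_rot: [0.636, 0.771, 0.001, -0.001]
contact_force: [0.5, -0.6, 0.7]
finger_gap: 0.648
grip_force: 0.0
```

Run:
```python
from h import *
p=vision.camera("wrist")
print("cam",-np.array(p["R"]).T@p["t"],p["K"][0][0])
b=pinpoint(p,"blade_mid")[:1];print(b,atz(p,b[0]["position"],.102)) 
e=proj(p,[C+ey*y+ex*x for y in(.11,.17) for x in(-.0115,.0115)]);print(e)
u,v=e.mean(0).astype(int);u=max(u,60)
r0=max(v-110,0)
cv2.imwrite("pics/b1.png",cv2.resize(p["color"][r0:v+90,u-60:u+60,::-1],None,fx=3,fy=3,interpolation=cv2.INTER_CUBIC));print("crop",r0,u-60)
```

```text
cam [0.4522 0.1904 0.4098] 265.73345986442365
[{'position': [120.5, 260.8], 'conf': 0.68}] [0.4548 0.1927 0.102 ]
[[250.2125 151.1687]
 [270.1572 151.0853]
 [249.6052  96.4847]
 [270.5076  96.3916]]
crop 13 200
```

View pics/b1.png

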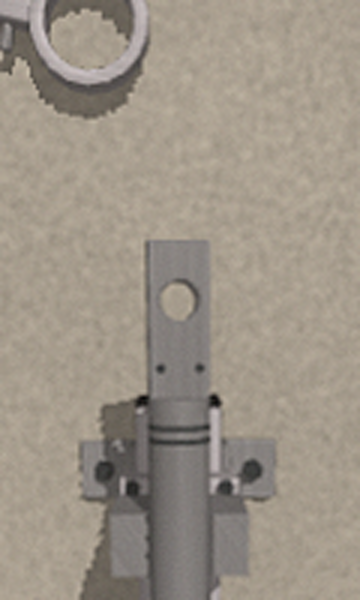

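From above, the window now faces up and the blade is close to level. There is a thin side strip at crop x≈146–150 on the left, so it is under-rolled by several degrees. I'll measure it from an oblique view.

```bash
python3 -c "
from h import *
rel(*grasp(41.5,.09,.07))"
```

```text
shift [0.0009 0.2483 0.3832] turn [ 0.9231 -0.0051 -0.0036]
```

Request:
arm_command(motion="0 0.25 0.1 0.92 0 0 0.3;0 0.25 0.1 0.92 0 0 0.3;0 0.25 0.2 0.92 0 0 0.3;0 0.25 0.38 0.92 0 0 0.3;0 0.25 0.38 0.92 0 0 0.3;0 0.25 0.38 0.92 0 0 0.3;0 0.25 0.38 0.92 0 0 0.3")

```text
clock: 11.6
ee_pos: [0.5157, 0.1292, 0.1554]
tool_rot: [0.595, 0.722, -0.271, -0.225]
contact_force: [0.1, -0.1, -0.1]
finger_gap: 0.651
grip_force: 0.0
```

Run:
```python
from h import *
p=vision.camera("wrist");save(p,"w3.png")
import pickle;pickle.dump(p,open("w3.pkl","wb"))
print("cam",(-np.array(p["R"]).T@p["t"]-C)@np.array([ex,ey,[0,0,1]]).T)
for y in(.11,.15,.17):
  for th in(0,10,-10):
    c,s=np.cos(np.radians(th)),np.sin(np.radians(th))
    P=[C-.001*ex+ey*y+ex*(x*c+z*s)+np.array([0,0,z*c-x*s]) for x,z in((-.0115,.0035),(.0115,.0035),(.0115,-.0035))]
    print(y,th,proj(p,P).round(1).tolist())
u,v=proj(p,[C+ey*.14])[0].astype(int);r0=max(v-80,0);c0=max(u-60,0)
print("crop",r0,c0)
g=p["color"].astype(int).mean(2)
for y in(.16,.165):
  u,v=proj(p,[C+ey*y])[0].round().astype(int);print(v,u,g[v,u-20:u+26].astype(int).tolist())
cv2.imwrite("pics/b2.png",cv2.resize(p["color"][r0:v+100,c0:c0+120,::-1],None,fx=4,fy=4,interpolation=cv2.INTER_CUBIC))
```

```text
cam [0.167  0.1427 0.187 ]
0.11 0 [[243.8, 157.5], [261.9, 159.6], [266.8, 158.8]]
0.11 10 [[243.0, 157.8], [263.8, 159.4], [267.5, 158.6]]
0.11 -10 [[245.0, 157.3], [259.9, 159.8], [265.8, 159.1]]
0.15 0 [[243.2, 114.6], [262.1, 114.1], [267.1, 114.2]]
0.15 10 [[242.4, 114.5], [263.9, 114.1], [267.8, 114.3]]
0.15 -10 [[244.4, 114.6], [259.9, 114.0], [266.1, 114.2]]
0.17 0 [[243.0, 91.9], [262.1, 89.9], [267.3, 90.6]]
0.17 10 [[242.1, 91.7], [264.0, 90.1], [268.0, 90.9]]
0.17 -10 [[244.2, 92.2], [260.0, 89.8], [266.2, 90.4]]
crop 45 195
103 256 [183, 183, 178, 179, 178, 177, 181, 166, 145, 149, 145, 148, 149, 147, 147, 136, 112, 100, 88, 93, 106, 126, 147, 151, 147, 145, 148, 153, 152, 115, 94, 90, 96, 159, 181, 179, 178, 180, 176, 174, 173, 178, 180, 176, 170, 173]
97 256 [178, 179, 177, 176, 175, 174, 179, 166, 150, 148, 144, 151, 147, 146, 147, 150, 149, 151, 150, 147, 145, 150, 152, 151, 147, 147, 147, 155, 150, 117, 92, 90, 98, 160, 179, 172, 172, 172, 176, 177, 176, 176, 177, 176, 178, 173]
```

View pics/b2.png

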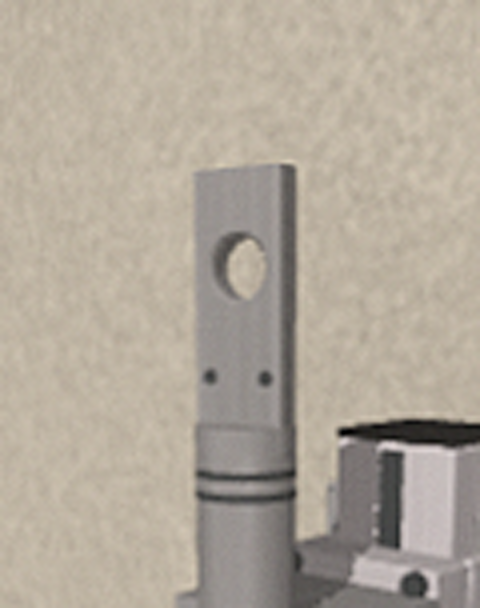

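In the oblique view the blade edges on row 97 are at columns 243.0, 265.0 and 268.75. The model gives a lean of +10.5° towards +x, so I'll regrip and roll −10.5°.

```bash
python3 -c "
from h import *
rel(*grasp(10.5,.09,0,dx=-.001))"
```

```text
shift [-0.3518 -0.1867  0.0605] turn [-0.6797 -0.0051 -0.0023]
```

Request:
arm_command(motion="-0.35 -0.19 -0.05 -0.68 0 0 0.3;-0.35 -0.19 -0.05 -0.68 0 0 0.3;-0.35 -0.19 0 -0.68 0 0 0.3;-0.35 -0.19 0.06 -0.68 0 0 0.3;-0.35 -0.19 0.06 -0.68 0 0 0.3;-0.35 -0.19 0.06 -0.68 0 0 0.3;-0.35 -0.19 0.06 -0.68 0 0 0.3")

```text
clock: 12.35
ee_pos: [0.4937, 0.0539, 0.1731]
tool_rot: [0.633, 0.768, -0.071, -0.06]
contact_force: [0.2, -0.8, 0.1]
finger_gap: 0.65
grip_force: 0.0
```

```bash
python3 -c "
from h import *
rel(*grasp(10.5,0,0,dx=-.001))"
```

```text
shift [-0.0043  0.0019  0.4556] turn [-0.0028 -0.0036 -0.0029]
```

Request:
arm_command(motion="0 0 0.2 0 0 0 0.3;0 0 0.35 0 0 0 0.3;0 0.001 0.455 0 0 0 0;0 0.001 0.455 0 0 0 -0.3;0 0.001 0.455 0 0 0 -0.4;0 0.001 0.455 0 0 0 -0.4")

```text
clock: 12.95
ee_pos: [0.4776, 0.051, 0.0838]
tool_rot: [0.633, 0.768, -0.071, -0.06]
contact_force: [1.1, -0.2, 0.7]
finger_gap: 0.346
grip_force: 0.0
```

Request:
arm_command(motion="0 0 0 0 0 0 -0.7;0 0 0 0 0 0 -0.7;0 0 0 0 0 0 -0.7;0 0 0 0 0 0 -0.7", grip_force=12)

```text
clock: 13.35
ee_pos: [0.4777, 0.051, 0.0836]
tool_rot: [0.633, 0.768, -0.07, -0.059]
contact_force: [5.5, 1.3, 2.6]
finger_gap: 0.254
grip_force: 12.0
```

```bash
python3 -c "
from h import *
s=bot.read_state();print(s['finger_gap'],s['grip_force'],s['contact_force'])
rel(*grasp(10.5,0,0,dx=-.001))"
```

```text
0.25370487513717066 11.998135149478912 [5.5306 1.3459 2.5775]
shift [-0.004  -0.0012  0.0004] turn [-0.001  -0.0037 -0.0031]
```

Request:
arm_command(motion="0 0.003 0 0 0 0 -0.7;0 0.011 -0.0003 -0.11 0 0 -0.7;0 0.02 -0.0012 -0.233 0 0 -0.7;0 0.02 -0.0012 -0.233 0 0 -0.7;0 0.02 -0.0012 -0.233 0 0 -0.7")

```text
clock: 13.85
ee_pos: [0.4809, 0.0516, 0.0829]
tool_rot: [0.636, 0.772, -0.0, -0.002]
contact_force: [3.5, 1.6, 3.8]
finger_gap: 0.253
grip_force: 12.0
```

Request:
arm_command(motion="0 0 0 0 0 0 -0.4;0 0 0 0 0 0 0;0 0 0 0 0 0 0.3;0 0 -0.15 0 0 0 0.3;0 0 -0.4 0 0 0 0.3;0 0 -0.45 0 0 0 0.3;0 0 -0.45 0 0 0 0.3")

```text
clock: 14.55
ee_pos: [0.4815, 0.0514, 0.1733]
tool_rot: [0.636, 0.772, 0.0, -0.001]
contact_force: [0.3, 0.9, -0.2]
finger_gap: 0.65
grip_force: 0.0
```

```bash
python3 -c "
from h import *
rel(*grasp(41.5,.09,.07))"
```

```text
shift [0.3478 0.2373 0.0901] turn [ 0.9199 -0.0041 -0.0025]
```

Request:
arm_command(motion="0.35 0.24 -0.1 0.92 0 0 0.3;0.35 0.24 -0.1 0.92 0 0 0.3;0.35 0.24 0 0.92 0 0 0.3;0.35 0.24 0.09 0.92 0 0 0.3;0.35 0.24 0.09 0.92 0 0 0.3;0.35 0.24 0.09 0.92 0 0 0.3;0.35 0.24 0.09 0.92 0 0 0.3")

```text
clock: 15.25
ee_pos: [0.5143, 0.1293, 0.1519]
tool_rot: [0.594, 0.721, -0.274, -0.227]
contact_force: [0.7, 0.5, 0.5]
finger_gap: 0.649
grip_force: 0.0
```

Run:
```python
from h import *
p=vision.camera("wrist");save(p,"w4.png")
g=p["color"].astype(float).mean(2)
for y in(.16,.164,.167):
  for th in(0,5,-5):
    c,s=np.cos(np.radians(th)),np.sin(np.radians(th))
    P=[C-.001*ex+ey*y+ex*(x*c+z*s)+np.array([0,0,z*c-x*s]) for x,z in((-.0115,.0035),(.0115,.0035),(.0115,-.0035))]
    q=proj(p,P)[:,0];print(y,th,q.round(1),np.diff(q).round(2))
  u,v=proj(p,[C+ey*y])[0].round().astype(int);print(v,u-16,g[v,u-16:u+18].astype(int).tolist())
s=bot.read_state();print(s["ee_pos"]);rel(*grasp(41.5,.09,.07))
```

```text
0.16 0 [242.1 261.2 266.5] [19.08  5.27]
0.16 5 [241.6 262.2 266.9] [20.59  4.68]
0.16 -5 [242.7 260.1 265.9] [17.42  5.82]
103 239 [180, 179, 178, 176, 161, 146, 146, 142, 147, 148, 149, 133, 120, 109, 98, 103, 125, 150, 141, 148, 144, 146, 151, 137, 110, 108, 103, 97, 122, 159, 179, 170, 177, 181]
0.164 0 [242.1 261.2 266.5] [19.15  5.29]
0.164 5 [241.6 262.2 266.9] [20.67  4.7 ]
0.164 -5 [242.6 260.1 266. ] [17.48  5.85]
98 239 [175, 176, 181, 177, 163, 147, 144, 143, 145, 144, 146, 149, 148, 149, 148, 144, 145, 150, 146, 148, 146, 143, 157, 135, 112, 110, 103, 102, 122, 164, 177, 181, 178, 174]
0.167 0 [242.  261.2 266.5] [19.2   5.31]
0.167 5 [241.5 262.2 266.9] [20.73  4.71]
0.167 -5 [242.6 260.1 266. ] [17.53  5.86]
95 239 [176, 177, 173, 175, 158, 147, 144, 143, 147, 145, 145, 151, 147, 149, 146, 143, 148, 150, 147, 146, 145, 149, 154, 137, 112, 108, 104, 99, 125, 165, 178, 171, 175, 181]
[0.5144 0.1293 0.1535]
shift [-0.0027 -0.0054 -0.0074] turn [-0.0003 -0.0052 -0.0005]
```

The new profile on row 98 has edges at 243.0, 262.1 and 267.4, giving widths of 19.1 and 5.3 px. That matches the 0° model, so the blade is level. Next is the stop.

```bash
python3 -c "
from h import *
rel(*grasp(0,.14,-.195))"
```

```text
shift [-1.3275 -0.4064 -0.1105] turn [-0.9225 -0.0048 -0.0023]
```

Request:
arm_command(motion="-0.1 -0.3 -0.35 -0.92 0 0 1;-0.4 -0.4 -0.3 -0.92 0 0 1;-0.7 -0.4 -0.2 -0.92 0 0 1;-1 -0.41 -0.11 -0.92 0 0 1;-1 -0.41 -0.11 -0.92 0 0 1;-1 -0.41 -0.11 -0.92 0 0 1;-1 -0.41 -0.11 -0.92 0 0 1;-1 -0.41 -0.11 -0.92 0 0 1")

```text
clock: 16.1
ee_pos: [0.5071, -0.0752, 0.2254]
tool_rot: [0.636, 0.772, -0.0, -0.002]
contact_force: [0.1, -0.3, 0.1]
finger_gap: 0.998
grip_force: 0.0
```

Request:
arm_command(motion="-0.33 0 0 0 0 0 1;-0.33 0 0 0 0 0 1;-0.33 0 0 0 0 0 1;-0.33 0 0 0 0 0 1")

```text
clock: 16.5
ee_pos: [0.5198, -0.1396, 0.2239]
tool_rot: [0.636, 0.772, -0.001, -0.003]
contact_force: [1.2, 0.7, -0.4]
finger_gap: 1.004
grip_force: 0.0
```

```bash
cat >> h.py <<'E'
def tc(X): return (np.array(X)-C)@np.array([ex,ey,[0,0,1]]).T*1000
E
python3 - <<'E'
from h import *
print(tc(bot.read_state()["ee_pos"]))
p=vision.camera("wrist");save(p,"w5.png");side=vision.camera("side");sc=vision.camera("scene")
for l,z in(("rod_end",.102),("stop_face",.102),("stop_plate",.102),("lever_axle",.056),("lever_handle",.115)):
    o=[]
    for q in(p,sc,side):
        r=pinpoint(q,l)
        if r and r[0]["conf"]>.4: o.append((q,r[0]["position"]));print(l,q is p,round(r[0]["conf"],2),np.round(r[0]["position"],1),tc(atz(q,r[0]["position"],z)).round(1))
    if len(o)>1: print("  tri",tc(tri(o)).round(1))
E
```

```text
[   0.136  -194.2644  121.9023]
rod_end True 0.77 [105.2 259. ] [   0.9 -103.6   -0. ]
rod_end False 0.84 [168.5 256.6] [ -13.3 -110.    -0. ]
rod_end False 0.71 [202.  265.8] [  3.3 -87.7  -0. ]
  tri [  -1.9 -103.4   15.7]
stop_face True 0.56 [183.2 258.3] [  -0.1 -190.    -0. ]
stop_face False 0.72 [158.9 234.2] [   3.8 -190.4   -0. ]
stop_face False 0.84 [229.9 279.4] [   0.4 -189.7   -0. ]
  tri [   1.2 -190.3   -0.9]
stop_plate True 0.75 [188.7 259.8] [   1.6 -196.6   -0. ]
stop_plate False 0.84 [157.6 235.8] [  -3.5 -190.1   -0. ]
stop_plate False 0.83 [233.2 279.7] [  -2.8 -199.8   -0. ]
  tri [  -1.6 -195.1   -3.4]
lever_axle True 0.93 [210.4 258.4] [  -0.3 -238.8  -46. ]
lever_axle False 0.53 [161.6 225.7] [   5.2 -230.9  -46. ]
lever_axle False 0.52 [261.8 285.3] [  -5.7 -248.3  -46. ]
  tri [  -1.2 -240.1  -57.6]
lever_handle True 0.9 [225.3 227.3] [ -36.  -236.9   13. ]
lever_handle False 0.66 [156.3 234.2] [   3.2 -190.1   13. ]
lever_handle False 0.72 [243.8 271.6] [ -36.3 -235.4   13. ]
  tri [ -28.6 -224.7  -11.4]
```

View pics/w5.png

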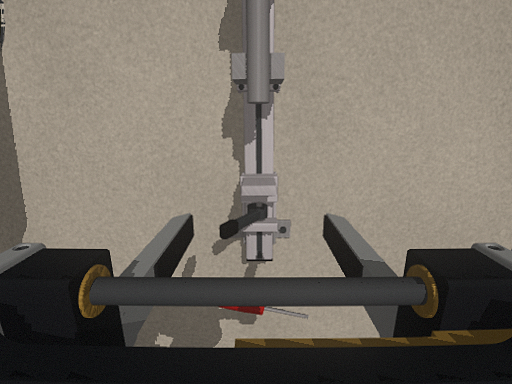

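The rod end is at (105,259), the stop plate at about (185,259) and the lever handle at (227,228). The network's points match the geometry: gap about 86 mm, axle 50 mm behind the face, lever about 1.0 rad. I'll lower over the plate and grip it across its 40 mm width.

Request:
arm_command(motion="-0.01 0 0.2 0 0 0 1;-0.01 0 0.4 0 0 0 1;-0.01 0 0.6 0 0 0 0.7;-0.01 0 0.69 0 0 0 0.5;-0.01 0 0.69 0 0 0 0.3;-0.01 0 0.69 0 0 0 0.1;-0.01 0 0.69 0 0 0 0.1")

```text
clock: 18.1
ee_pos: [0.52, -0.1428, 0.0878]
tool_rot: [0.636, 0.772, -0.0, -0.001]
contact_force: [-0.1, 0.1, 0.4]
finger_gap: 0.614
grip_force: 0.0
```

Request:
arm_command(motion="0 0 0 0 0 0 -0.3;0 0 0 0 0 0 -0.3;0 0 0 0 0 0 -0.3;0 0 0 0 0 0 -0.3", grip_force=12)

```text
clock: 18.5
ee_pos: [0.5203, -0.1426, 0.0871]
tool_rot: [0.636, 0.772, -0.0, -0.001]
contact_force: [4.6, 1.5, 0.2]
finger_gap: 0.425
grip_force: 12.0
```

Request:
arm_command(motion="0.08 0.003 0 0 0 0 -0.3;0.16 0.003 0 0 0 0 -0.3;0.24 0.003 0 0 0 0 -0.3;0.32 0.003 0 0 0 0 -0.3;0.36 0.003 0 0 0 0 -0.3;0.38 0.003 0 0 0 0 -0.3;0.38 0.003 0 0 0 0 -0.3;0.38 0.003 0 0 0 0 -0.3")

```text
clock: 19.3
ee_pos: [0.5051, -0.0668, 0.087]
tool_rot: [0.636, 0.772, -0.001, -0.003]
contact_force: [-5.5, 2.0, 8.2]
finger_gap: 0.427
grip_force: 12.0
```

Run:
```python
from h import *
s=bot.read_state();print(tc(s["ee_pos"]),tc([0,0,0])*0,(s["contact_force"]@ex,s["contact_force"]@ey),s["finger_gap"])
p=vision.camera("wrist");save(p,"w6.png");q=vision.camera("side");save(q,"s6.png")
for l in("rod_end","stop_face"):
  for k in(p,q):
    r=pinpoint(k,l)
    if r: print(l,round(r[0]["conf"],2),np.round(r[0]["position"],1),tc(atz(k,r[0]["position"],.102)).round(1))
a=cv2.resize(p["color"][100:240,190:330],(400,400));b=cv2.resize(q["color"][150:250,220:320],(400,400),interpolation=cv2.INTER_CUBIC)
cv2.imwrite("pics/g6.png",np.hstack([a,b])[:,:,::-1])
```

```text
[  -0.1866 -119.9926  -14.9926] [-0.  0. -0.] (np.float64(-5.021521447761614), np.float64(3.017735251247269)) 0.4266790567856123
rod_end 0.63 [204.8 261.5] [  2.3 -98.7  -0. ]
rod_end 0.56 [205.4 265. ] [ -2.9 -99.   -0. ]
stop_face 0.71 [227.8 257. ] [  -0.6 -114.6   -0. ]
stop_face 0.82 [208.3 267.9] [   0.4 -111.4   -0. ]
```

View pics/g6.png

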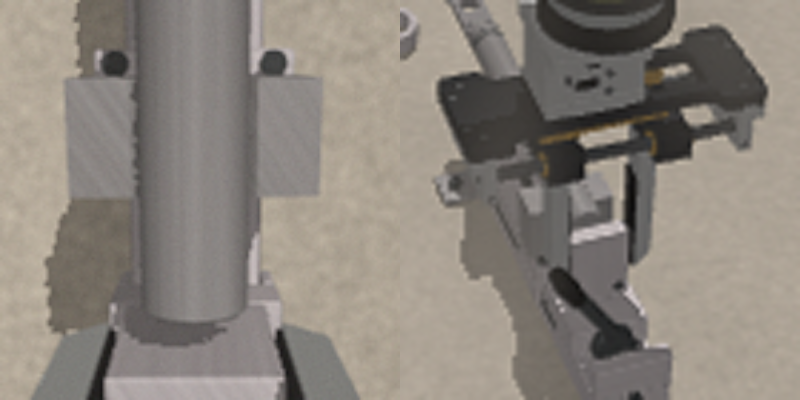

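```bash
cat > gap.py <<'E'
from h import *
p=vision.camera("wrist");g=cv2.GaussianBlur(p["color"].astype(np.float32).mean(2),(3,1),0)
s=bot.read_state();print("tcp",tc(s["ee_pos"]).round(2),"F xyz",np.round([s["contact_force"]@ex,s["contact_force"]@ey,s["contact_force"][2]],1))
print("cam",tc(-np.array(p["R"]).T@p["t"]).round(1))
c0=int(round(proj(p,[C-ey*.11+[0,0,.012]])[0][0]))
print(c0,"rows200-245",g[200:245,c0].astype(int).tolist())
for c in(c0-22,c0+22): print(c,g[200:245,c].astype(int).tolist())
for y in(-.095,-.1,-.105,-.11,-.115,-.12): print(y,proj(p,[C+ey*y+[0,0,.012]])[0].round(1))
E
python3 gap.py
```

```text
tcp [  -0.21 -120.11  -15.02] F xyz [-4.5  2.8  8. ]
cam [  1.1 -47.4 163.1]
258 rows200-245 [138, 139, 137, 140, 139, 140, 138, 141, 139, 141, 140, 144, 119, 84, 91, 91, 90, 91, 92, 86, 114, 137, 132, 133, 133, 130, 132, 135, 134, 134, 130, 139, 171, 179, 173, 170, 171, 171, 172, 171, 172, 172, 172, 171, 169]
236 [94, 95, 94, 93, 94, 101, 99, 92, 92, 92, 92, 92, 92, 91, 89, 89, 93, 90, 116, 137, 132, 133, 133, 132, 134, 135, 133, 133, 134, 134, 132, 138, 170, 182, 175, 169, 171, 168, 166, 165, 163, 166, 168, 171, 173]
280 [138, 141, 138, 139, 138, 161, 158, 130, 133, 136, 134, 135, 136, 135, 136, 134, 138, 138, 137, 139, 140, 137, 138, 139, 140, 138, 138, 138, 138, 137, 134, 145, 174, 183, 178, 174, 175, 175, 174, 173, 173, 170, 168, 166, 166]
-0.095 [257.7 204.7]
-0.1 [257.8 212.6]
-0.105 [257.8 220.5]
-0.11 [257.8 228.2]
-0.115 [257.8 235.8]
-0.12 [257.9 243.2]
```

Run:
```python
from h import *
p=vision.camera("wrist");s=bot.read_state()
Rt=Ro.from_quat(s["tool_rot"]).as_matrix();Rc=np.array(p["R"]).T;tcw=-Rc@p["t"]
H=Rt.T@Rc;h=Rt.T@(tcw-s["ee_pos"])
def cam(pos,q):
    R=Ro.from_quat(q).as_matrix();Rcw=R@H;c=np.array(pos)+R@h
    return dict(K=p["K"],distortion=p["distortion"],R=Rcw.T,t=-Rcw.T@c)
w2=cam([.482,.0500,.3393],[.638,.770,0,0]);b1=cam([.4658,.1189,.2317],[.636,.771,.001,-.001]);w5=cam([.5198,-.1396,.2239],[.636,.772,-.001,-.003])
g=cv2.imread("pics/w2.png",0).astype(int);print(g[45:60,256].tolist(), g[222:240,262].tolist())
g5=cv2.imread("pics/w5.png",0).astype(int);print(g5[96:112,258].tolist())
for n,k,rc,z in(("w2 tip",w2,(51.9,256.5),.1135),("b1 tip",b1,(93.3,259),.1055)): print(n,tc(atz(k,rc,z)))
for r in(224,228,230,232): print("w2 end",r,tc(atz(w2,(r,262),.114)))
for r in(100,102,104,106): print("w5 end",r,tc(atz(w5,(r,258),.102)), tc(atz(w5,(r,258),.090)))
```

```text
[146, 150, 151, 150, 145, 150, 138, 116, 119, 124, 121, 124, 123, 120, 119] [122, 121, 119, 121, 118, 119, 118, 116, 117, 118, 116, 125, 154, 166, 165, 163, 166, 164]
[133, 136, 132, 131, 135, 119, 70, 56, 47, 46, 43, 45, 45, 45, 41, 46]
w2 tip [ -0.9371 166.4952  11.5   ]
b1 tip [ -1.1735 172.995    3.5   ]
w2 end 224 [  5.5097 -89.0559  12.    ]
w2 end 228 [  5.4787 -96.022   12.    ]
w2 end 230 [  5.4632 -99.5272  12.    ]
w2 end 232 [   5.4476 -103.0473   12.    ]
w5 end 100 [ -0.206  -98.2754  -0.    ] [ -0.2779 -97.3422 -12.    ]
w5 end 102 [  -0.2116 -100.3353   -0.    ] [ -0.2837 -99.4846 -12.    ]
w5 end 104 [  -0.2171 -102.4018   -0.    ] [  -0.2894 -101.6337  -12.    ]
w5 end 106 [  -0.2227 -104.4748   -0.    ] [  -0.2953 -103.7896  -12.    ]
```

Measured against the first wrist picture, the tip has gone from 166.5 to 173.0 and the end from −105.5 to −99.6. So the rod was dragged about +6 mm along during the roll near the singularity. I'll put it back by the same amount before finishing the stop.

Request:
arm_command(motion="0 0 0 0 0 0 0.1;0 0 0 0 0 0 0.3;0 0 -0.2 0 0 0 0.3;0 0 -0.4 0 0 0 0.3;0.2 0 -0.45 0 0 0 0.3;0.4 0 -0.45 0 0 0 0.3;0.6 0 -0.45 0 0 0 0.3;0.6 0 -0.45 0 0 0 0.3")

```text
clock: 20.5
ee_pos: [0.4819, 0.0533, 0.1768]
tool_rot: [0.635, 0.773, -0.001, -0.003]
contact_force: [0.5, -0.3, -0.5]
finger_gap: 0.653
grip_force: 0.0
```

```bash
python3 -c "
from h import *
print(tc(bot.read_state()['ee_pos']))
rel(*grasp(0,.0,0.003,dx=-.0005))"
```

```text
[ 0.3475  2.2258 74.8461]
shift [ 0.0023 -0.0022  0.4683] turn [-0.0055 -0.0043  0.0009]
```

Request:
arm_command(motion="0 -0.002 0.2 -0.005 0 0 0.3;0 -0.002 0.35 -0.005 0 0 0.3;0 -0.002 0.465 -0.005 0 0 0;0 -0.002 0.465 -0.005 0 0 -0.4;0 -0.002 0.465 -0.005 0 0 -0.4;0 -0.002 0.465 -0.005 0 0 -0.7;0 -0.002 0.465 -0.005 0 0 -0.7;0 -0.002 0.465 -0.005 0 0 -0.7", grip_force=10)

```text
clock: 21.3
ee_pos: [0.4817, 0.0496, 0.0847]
tool_rot: [0.636, 0.772, 0.0, -0.001]
contact_force: [-6.8, -2.3, 7.6]
finger_gap: 0.252
grip_force: 10.0
```

Request:
arm_command(motion="0 0 0 0 0 0 -0.7;0 0 0 0 0 0 -0.7;-0.008 0 0 0 0 0 -0.7;-0.016 0 0 0 0 0 -0.7;-0.024 0 0 0 0 0 -0.7;-0.031 0 0 0 0 0 -0.7;-0.031 0 0 0 0 0 -0.7;-0.031 0 0 0 0 0 -0.7")

```text
clock: 22.1
ee_pos: [0.4827, 0.0447, 0.0847]
tool_rot: [0.636, 0.772, 0.001, -0.002]
contact_force: [-8.7, 8.1, 7.6]
finger_gap: 0.251
grip_force: 10.0
```

Request:
arm_command(motion="0 0 0 0 0 0 -0.4;0 0 0 0 0 0 0;0 0 0 0 0 0 0.3;0 0 -0.15 0 0 0 0.3;0 0 -0.4 0 0 0 0.3;0 0 -0.44 0 0 0 0.3;0 0 -0.44 0 0 0 0.3;0 0 -0.44 0 0 0 0.3")

```text
clock: 22.9
ee_pos: [0.4829, 0.0435, 0.1707]
tool_rot: [0.636, 0.772, 0.0, -0.002]
contact_force: [-0.1, 0.5, -0.0]
finger_gap: 0.651
grip_force: 0.0
```

```bash
python3 -c "
from h import *
rel(*grasp(41.5,.09,.07))
p=vision.camera('wrist');g=p['color'].astype(int).mean(2)
for z,y0 in((.1055,.17),):
  e=[(y,proj(p,[C-.001*ex+ey*y+[0,0,.0035]])[0]) for y in(.16,.165,.17,.175)]
  print([(y,q.round(1).tolist()) for y,q in e]);c=int(e[0][1][0]);r=int(e[0][1][1]);print(r-12,c,g[max(r-12,0):r+4,c].astype(int).tolist())
"
```

```text
shift [0.3883 0.2378 0.0774] turn [ 0.92   -0.005  -0.0024]
[(0.16, [256.9, 2.3]), (0.165, [256.8, -4.6]), (0.17, [256.8, -11.5]), (0.175, [256.8, -18.5])]
-10 256 [144, 140, 140, 143, 143, 143]
```

Next I'll check the roll and the tip position from the oblique viewpoint.

Request:
arm_command(motion="0.39 0.24 -0.1 0.92 0 0 0.3;0.39 0.24 -0.1 0.92 0 0 0.3;0.39 0.24 0 0.92 0 0 0.3;0.39 0.24 0.077 0.92 0 0 0.3;0.39 0.24 0.077 0.92 0 0 0.3;0.39 0.24 0.077 0.92 0 0 0.3;0.39 0.24 0.077 0.92 0 0 0.3;0.39 0.24 0.077 0.92 0 0 0.3")

```text
clock: 23.75
ee_pos: [0.5156, 0.1293, 0.1572]
tool_rot: [0.595, 0.723, -0.271, -0.225]
contact_force: [0.5, -0.9, 1.0]
finger_gap: 0.651
grip_force: 0.0
```

Run:
```python
from h import *
p=vision.camera("wrist");save(p,"w7.png")
g=p["color"].astype(float).mean(2)
for y in(.155,.16):
  for th in(0,5,-5):
    c,s=np.cos(np.radians(th)),np.sin(np.radians(th))
    P=[C-.001*ex+ey*y+ex*(x*c+z*s)+np.array([0,0,z*c-x*s]) for x,z in((-.0115,.0035),(.0115,.0035),(.0115,-.0035))]
    q=proj(p,P)[:,0];print(y,th,q.round(1),np.diff(q).round(2))
  u,v=proj(p,[C+ey*y])[0].round().astype(int);print(v,u-16,g[v,u-16:u+18].astype(int).tolist())
print(g[75:105,252].astype(int).tolist(),[proj(p,[C+ey*y+[0,0,.0035]])[0].round(1).tolist() for y in(.16,.165,.17,.175)])
g4=cv2.imread("pics/w4.png",0);print(g4[75:105,252].tolist())
rel(*grasp(0,.14,-.12))
```

```text
0.155 0 [244.6 263.5 268.6] [18.91  5.04]
0.155 5 [244.2 264.5 269. ] [20.36  4.46]
0.155 -5 [245.2 262.5 268.1] [17.32  5.59]
109 241 [183, 187, 187, 182, 172, 155, 145, 145, 145, 144, 141, 133, 108, 92, 92, 81, 94, 126, 146, 149, 143, 146, 156, 142, 114, 101, 102, 98, 125, 167, 184, 182, 181, 176]
0.16 0 [244.6 263.6 268.6] [19.    5.07]
0.16 5 [244.1 264.5 269. ] [20.45  4.48]
0.16 -5 [245.1 262.5 268.1] [17.4   5.61]
103 241 [178, 177, 178, 185, 172, 153, 143, 146, 146, 143, 144, 146, 149, 144, 145, 149, 145, 150, 148, 147, 141, 146, 155, 141, 118, 104, 102, 97, 124, 168, 178, 178, 178, 177]
[176, 179, 182, 186, 185, 184, 176, 179, 181, 181, 187, 181, 180, 183, 184, 182, 182, 181, 148, 147, 148, 149, 146, 148, 148, 148, 150, 149, 146, 145] [[254.6, 102.9], [254.6, 97.1], [254.6, 91.2], [254.5, 85.2]]
[186, 188, 191, 190, 185, 183, 185, 186, 188, 188, 191, 176, 144, 145, 145, 149, 147, 147, 145, 148, 150, 146, 148, 149, 145, 146, 148, 146, 109, 85]
shift [-0.9514 -0.3961 -0.0917] turn [-0.9152 -0.0047 -0.0024]
```

The roll is still level: widths 19.2 and 4.6 px give |tilt| ≲ 2°. The tip is back at y≈169, within about 2 mm of the start. I'll return to the stop plate.

Request:
arm_command(motion="-0.1 -0.3 -0.35 -0.92 0 0 0.3;-0.4 -0.4 -0.3 -0.92 0 0 0.3;-0.7 -0.4 -0.2 -0.92 0 0 0.3;-0.95 -0.4 -0.09 -0.915 0 0 0.3;-0.95 -0.4 -0.09 -0.915 0 0 0.3;-0.95 -0.4 -0.09 -0.915 0 0 0.3;-0.95 -0.4 -0.09 -0.915 0 0 0.3;-0.95 -0.4 -0.09 -0.915 0 0 0.3")

```text
clock: 24.6
ee_pos: [0.5049, -0.0657, 0.2233]
tool_rot: [0.636, 0.772, -0.001, -0.002]
contact_force: [0.6, 0.5, 0.3]
finger_gap: 0.648
grip_force: 0.0
```

```bash
python3 -c "
from h import *
print(tc(bot.read_state()['ee_pos']))
rel(*grasp(0,-.004,-.12))"
```

```text
[  -0.1366 -118.9333  121.3373]
shift [-0.0069  0.003   0.7207] turn [-0.0041 -0.0027 -0.0027]
```

Request:
arm_command(motion="-0.007 0.003 0.25 0 0 0 0.3;-0.007 0.003 0.5 0 0 0 0.3;-0.007 0.003 0.68 0 0 0 0.2;-0.007 0.003 0.68 0 0 0 0;-0.007 0.003 0.68 0 0 0 -0.1;-0.007 0.003 0.68 0 0 0 -0.3;-0.007 0.003 0.68 0 0 0 -0.3;-0.007 0.003 0.68 0 0 0 -0.3", grip_force=12)

```text
clock: 25.4
ee_pos: [0.5051, -0.0672, 0.0882]
tool_rot: [0.636, 0.772, -0.001, -0.002]
contact_force: [-5.5, 0.8, 0.8]
finger_gap: 0.426
grip_force: 12.0
```

Request:
arm_command(motion="0.01 0 0 0 0 0 -0.3;0.02 0 0 0 0 0 -0.3;0.025 0 0 0 0 0 -0.3;0.025 0 0 0 0 0 -0.3")

```text
clock: 25.8
ee_pos: [0.5043, -0.0628, 0.0882]
tool_rot: [0.636, 0.772, -0.001, -0.002]
contact_force: [-5.0, -2.4, 0.5]
finger_gap: 0.422
grip_force: 12.0
```

```bash
python3 gap.py
```

```text
tcp [  -0.17 -115.98  -13.82] F xyz [-4.2 -1.5  1.5]
cam [  0.9 -42.9 164.2]
258 rows200-245 [139, 140, 139, 142, 140, 140, 139, 140, 139, 139, 138, 138, 139, 139, 139, 138, 139, 139, 138, 138, 139, 138, 138, 137, 142, 117, 85, 86, 112, 134, 139, 170, 180, 174, 171, 170, 170, 172, 172, 173, 173, 172, 168, 167, 168]
236 [95, 95, 93, 96, 99, 98, 91, 93, 93, 92, 93, 90, 92, 91, 88, 87, 101, 122, 133, 129, 130, 127, 130, 134, 134, 135, 133, 135, 133, 132, 138, 171, 183, 174, 171, 170, 167, 166, 164, 165, 166, 170, 170, 171, 169]
280 [140, 140, 140, 138, 164, 157, 132, 133, 133, 135, 134, 136, 137, 135, 136, 138, 137, 140, 139, 137, 140, 139, 139, 139, 139, 138, 137, 140, 137, 132, 146, 177, 183, 174, 176, 175, 175, 173, 172, 171, 169, 168, 167, 168, 168]
-0.095 [257.8 210.8]
-0.1 [257.9 218.6]
-0.105 [257.9 226.2]
-0.11 [257.9 233.8]
-0.115 [257.9 241.2]
-0.12 [257.9 248.5]
```

Request:
arm_command(motion="0.005 0 0 0 0 0 -0.3;0.01 0 0 0 0 0 -0.3;0.014 0 0 0 0 0 -0.3;0.014 0 0 0 0 0 -0.3")

```text
clock: 26.25
ee_pos: [0.5037, -0.0601, 0.0881]
tool_rot: [0.636, 0.772, -0.001, -0.002]
contact_force: [-5.1, -2.7, 1.4]
finger_gap: 0.425
grip_force: 12.0
```

```bash
python3 gap.py | head -3
```

```text
tcp [  -0.19 -113.26  -13.82] F xyz [-5.  -2.   1.6]
cam [  0.9 -40.2 164.1]
258 rows200-245 [142, 139, 140, 140, 142, 141, 140, 139, 139, 139, 139, 141, 140, 141, 139, 138, 140, 139, 138, 140, 139, 139, 140, 139, 138, 140, 138, 139, 140, 114, 124, 171, 183, 171, 173, 172, 170, 171, 171, 173, 172, 171, 171, 169, 165]
```

Request:
arm_command(motion="0.003 0 0 0 0 0 -0.3;0.005 0 0 0 0 0 -0.3;0.005 0 0 0 0 0 -0.3")

```text
clock: 26.6
ee_pos: [0.5037, -0.0599, 0.0882]
tool_rot: [0.636, 0.772, -0.001, -0.001]
contact_force: [-3.8, -8.6, -0.6]
finger_gap: 0.423
grip_force: 12.0
```

```bash
python3 gap.py | head -3
```

```text
tcp [  -0.2  -112.95  -13.81] F xyz [-5.8 -7.2 -0.4]
cam [  0.9 -39.7 164.1]
258 rows200-245 [141, 139, 140, 140, 142, 141, 140, 138, 140, 139, 141, 141, 139, 139, 139, 140, 140, 138, 139, 139, 138, 139, 138, 139, 138, 139, 138, 140, 140, 123, 107, 156, 181, 173, 172, 172, 171, 171, 171, 173, 174, 171, 169, 168, 168]
```

Request:
arm_command(motion="0.002 0 0 0 0 0 -0.3;0.004 0 0 0 0 0 -0.3;0.004 0 0 0 0 0 -0.3")

```text
clock: 26.95
ee_pos: [0.5035, -0.0591, 0.0882]
tool_rot: [0.636, 0.772, -0.001, -0.001]
contact_force: [-4.2, -8.5, 0.1]
finger_gap: 0.423
grip_force: 12.0
```

```bash
python3 gap.py
```

```text
tcp [  -0.21 -112.21  -13.83] F xyz [-6.1 -8.2 -0.1]
cam [  0.9 -38.9 164.1]
258 rows200-245 [138, 140, 139, 141, 140, 139, 140, 139, 139, 139, 140, 139, 140, 140, 140, 140, 139, 140, 138, 139, 140, 138, 137, 138, 138, 139, 138, 138, 140, 122, 108, 157, 183, 174, 170, 171, 171, 171, 172, 172, 173, 172, 170, 168, 166]
236 [94, 95, 95, 96, 95, 99, 96, 92, 92, 93, 92, 94, 91, 87, 102, 115, 111, 113, 108, 124, 133, 132, 133, 133, 133, 135, 134, 131, 134, 133, 135, 166, 183, 173, 172, 170, 168, 166, 164, 165, 166, 170, 173, 169, 170]
280 [140, 141, 140, 140, 165, 159, 130, 133, 133, 136, 136, 137, 138, 138, 136, 138, 140, 138, 140, 140, 140, 140, 140, 141, 138, 138, 138, 138, 137, 135, 142, 171, 183, 177, 176, 176, 175, 173, 173, 172, 169, 170, 167, 165, 167]
-0.095 [257.9 216.7]
-0.1 [257.9 224.4]
-0.105 [257.9 231.9]
-0.11 [257.9 239.4]
-0.115 [258.  246.7]
-0.12 [258. 254.]
```

The picture is unchanged while the plate advanced 0.75 mm, and the force has stepped to 8 N, so the plate is in contact with the rod. I'll release, rise and shut the fingers for the lever.

Request:
arm_command(motion="0 0 0 0 0 0 -0.05;0 0 0 0 0 0 0.1;0 0 -0.2 0 0 0 0.1;0 0 -0.4 0 0 0 0.1;-0.2 -0.04 -0.52 0 0 0 -1;-0.21 -0.04 -0.52 0 0 0 -1;-0.21 -0.04 -0.52 0 0 0 -1;-0.21 -0.04 -0.52 0 0 0 -1")

```text
clock: 27.8
ee_pos: [0.5034, -0.1004, 0.1896]
tool_rot: [0.636, 0.772, -0.001, -0.003]
contact_force: [-0.1, -0.6, -0.1]
finger_gap: 0.244
grip_force: 0.0
```

Run:
```python
from h import *
s=bot.read_state();print(tc(s["ee_pos"]),s["finger_gap"])
p=vision.camera("wrist");q=vision.camera("side")
for k in(p,q):
  for l,z in(("lever_axle",.056),("lever_handle",.118),("rod_end",.102),("stop_face",.102)):
    r=pinpoint(k,l)
    if r: print(l,round(r[0]["conf"],2),np.round(r[0]["position"]),tc(atz(k,r[0]["position"],z)).round(1))
for th in(.9,1.,1.1,1.2):
    X=C-ey*.154+ex*(-.071*np.cos(th)+.004*np.sin(th));X[2]=.056+.071*np.sin(th)+.004*np.cos(th)
    print(th,[proj(k,[X])[0][::-1].round(1).tolist() for k in(p,q)])
x=C-ey*.154-ex*.01;x[2]=.19;rel(x,cr(A))
```

```text
[  -8.3599 -152.6532   87.6212] 0.24354259973226058
lever_axle 0.94 [188. 265.] [  -0.2 -157.5  -46. ]
lever_handle 0.97 [200. 235.] [ -30.8 -153.7   16. ]
rod_end 0.59 [149. 269.] [   2.2 -105.4   -0. ]
stop_face 0.88 [147. 264.] [  -2.2 -103.9   -0. ]
lever_axle 0.46 [234. 272.] [  -3.  -156.7  -46. ]
lever_handle 0.56 [219. 260.] [ -35.7 -156.8   16. ]
rod_end 0.95 [204. 265.] [ -1.4 -95.6  -0. ]
stop_face 0.74 [205. 265.] [ -2.6 -99.1  -0. ]
0.9 [[199.1, 225.5], [220.0, 257.7]]
1.0 [[200.2, 231.2], [218.3, 260.1]]
1.1 [[201.1, 237.4], [216.7, 262.7]]
1.2 [[201.9, 244.1], [215.3, 265.3]]
shift [-0.0038 -0.0089  0.0012] turn [-0.0059 -0.0036 -0.0035]
```

Request:
arm_command(motion="-0.008 0.025 0 0 0 0 -1;-0.008 0.025 0 0 0 0 -1;-0.008 0.025 0 0 0 0 -1;-0.008 0.025 0 0 0 0 -1;-0.008 0.025 0.12 0 0 0 -1;-0.008 0.025 0.24 0 0 0 -1;-0.008 0.025 0.355 0 0 0 -1;-0.008 0.025 0.355 0 0 0 -1")

```text
clock: 29.1
ee_pos: [0.5071, -0.1012, 0.1169]
tool_rot: [0.636, 0.772, -0.002, -0.005]
contact_force: [-0.1, -0.6, 0.6]
finger_gap: 0.005
grip_force: 0.0
```

```bash
python3 -c "
from h import *
s=bot.read_state();t=tc(s['ee_pos']);print(t,s['finger_gap'],s['contact_force'])
for x,z in((-17.3,120),(-30.9,114),(-43.2,105.6),(-53.8,94.3),(-62,80.8),(-67.5,66),(-67.5,62)): print(np.round([(x-t[0])/200,-(z-102-t[2])/200],3))"
```

```text
[  -4.8312 -154.1957   14.8954] 0.00549047257247743 [-0.1153 -0.5577  0.647 ]
[-0.062 -0.016]
[-0.13   0.014]
[-0.192  0.056]
[-0.245  0.113]
[-0.286  0.18 ]
[-0.313  0.254]
[-0.313  0.274]
```

Request:
arm_command(motion="0 -0.06 -0.01 0 0 0 -1;0 -0.1 0 0 0 0 -1;0 -0.13 0.014 0 0 0 -1;0 -0.162 0.035 0 0 0 -1;0 -0.192 0.056 0 0 0 -1;0 -0.22 0.085 0 0 0 -1;0 -0.245 0.113 0 0 0 -1;0 -0.245 0.113 0 0 0 -1")

```text
clock: 29.9
ee_pos: [0.4601, -0.1112, 0.0968]
tool_rot: [0.636, 0.772, -0.001, -0.002]
contact_force: [2.5, -0.5, 2.8]
finger_gap: 0.007
grip_force: 1.3
```

```bash
python3 -c "
from h import *
s=bot.read_state();t=tc(s['ee_pos']);print(t,s['contact_force'])
for x,z in((-53.8,94.3),(-62,80.8),(-67.5,66),(-67.5,62)): print(np.round([(x-t[0])/200,-(z-102-t[2])/200],3))"
```

```text
[ -52.9106 -154.8371   -5.2251] [ 2.4614 -0.4592  2.7929]
[-0.004  0.012]
[-0.045  0.08 ]
[-0.073  0.154]
[-0.073  0.174]
```

The lever is following. I'll press it down the rest of the way.

Request:
arm_command(motion="0 -0.025 0.035 0 0 0 -1;0 -0.045 0.08 0 0 0 -1;0 -0.06 0.115 0 0 0 -1;0 -0.073 0.15 0 0 0 -1;0 -0.073 0.16 0 0 0 -1;0 -0.073 0.165 0 0 0 -1;0 -0.073 0.165 0 0 0 -1")

```text
clock: 30.6
ee_pos: [0.4467, -0.114, 0.0654]
tool_rot: [0.636, 0.772, -0.0, -0.001]
contact_force: [-2.3, -0.1, 19.5]
finger_gap: 0.007
grip_force: 10.1
```

Request:
arm_command(motion="0 0 0.006 0 0 0 -1;0 0 0.006 0 0 0 -1;0 0 0.006 0 0 0 -1")

```text
clock: 30.9
ee_pos: [0.4466, -0.1141, 0.0649]
tool_rot: [0.636, 0.772, -0.0, -0.001]
contact_force: [-8.0, 0.8, 31.0]
finger_gap: 0.005
grip_force: 15.9
```

Request:
arm_command(motion="0 0 -0.1 0 0 0 -1;0 0 -0.3 0 0 0 -1;0 0 -0.5 0 0 0 -1;0 0 -0.7 0 0 0 -1;0 0.2 -0.8 0 0 0 -1;0 0.25 -0.8 0 0 0 -1;0 0.25 -0.8 0 0 0 -1")

```text
clock: 31.6
ee_pos: [0.4958, -0.104, 0.2215]
tool_rot: [0.636, 0.772, -0.001, -0.003]
contact_force: [0.5, -0.5, -1.4]
finger_gap: 0.003
grip_force: 0.0
```

Run:
```python
from h import *
p=vision.camera("wrist");q=vision.camera("side");save(p,"w9.png")
for k in(p,q):
  for l,z in(("lever_handle",.06),("rod_end",.102),("stop_face",.102)):
    r=pinpoint(k,l)
    if r: print(l,round(r[0]["conf"],2),np.round(r[0]["position"]),tc(atz(k,r[0]["position"],z)).round(1))
s=bot.read_state();print(tc(s["ee_pos"]))
g=p["color"].astype(float).mean(2)
e=[proj(p,[C+ey*y+[0,0,.012]])[0] for y in(-.09,-.1,-.105,-.11,-.12)];print(np.round(e,1).tolist())
r,c=int(e[2][1]),int(e[2][0]);print(r-14,c,g[r-14:r+16,c].astype(int).tolist())
a=cv2.resize(p["color"][90:240,170:320],(400,400));b=cv2.resize(q["color"][130:260,200:330],(400,400),interpolation=cv2.INTER_CUBIC)
cv2.imwrite("pics/g9.png",np.hstack([a,b])[:,:,::-1])
```

```text
lever_handle 0.67 [180. 218.] [ -69.7 -154.5  -42. ]
rod_end 0.83 [143. 275.] [   2.3 -104.4   -0. ]
stop_face 0.95 [145. 276.] [   2.7 -107.    -0. ]
lever_handle 0.58 [240. 244.] [ -77.2 -156.2  -42. ]
rod_end 0.74 [208. 267.] [  -1.5 -109.2   -0. ]
[ -17.1014 -155.1044  120.4318]
[[274.1, 130.0], [274.0, 139.7], [273.9, 144.5], [273.9, 149.2], [273.7, 158.5]]
130 273 [133, 134, 135, 134, 132, 135, 136, 135, 138, 132, 136, 134, 140, 116, 108, 158, 173, 170, 170, 172, 170, 165, 161, 162, 160, 124, 97, 104, 105, 110]
```

View pics/g9.png

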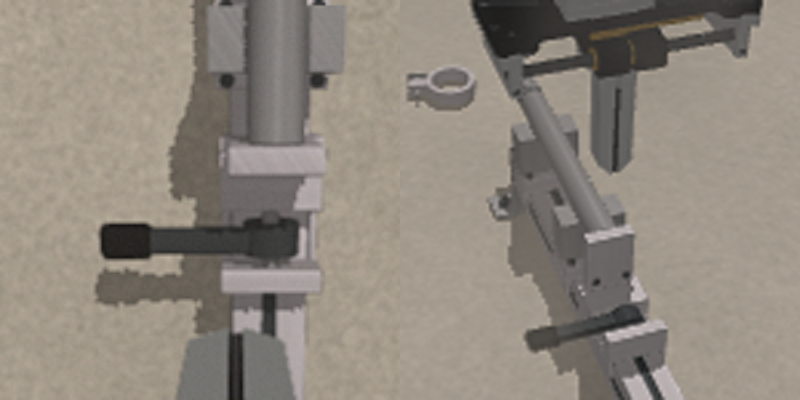

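The lever lies level on the −x side, with its handle at crop (125,240). The plate sits against the rod end at crop (275,145). One last check of the roll, averaged over many rows.

```bash
python3 -c "
from h import *
rel(*grasp(0,.14,.02));rel(*grasp(41.5,.09,.07))"
```

```text
shift [ 0.8758  0.0826 -0.0017] turn [-0.006  -0.0036 -0.0041]
shift [1.1256 0.3193 0.3372] turn [ 0.9162 -0.005  -0.0026]
```

Request:
arm_command(motion="0.2 0.08 0 0 0 0 -1;0.4 0.08 0 0 0 0 -1;0.6 0.32 0 0.92 0 0 -1;0.8 0.32 0 0.92 0 0 -1;1 0.32 0 0.92 0 0 -1;1 0.32 0.2 0.92 0 0 -1;1 0.32 0.34 0.92 0 0 -1;1 0.32 0.34 0.92 0 0 -1")

```text
clock: 32.8
ee_pos: [0.5177, 0.1042, 0.1456]
tool_rot: [0.592, 0.719, -0.281, -0.233]
contact_force: [-0.7, -0.9, -1.5]
finger_gap: 0.004
grip_force: 0.0
```

Request:
arm_command(motion="0.09 0.09 0.09 0 0 0 -1;0.09 0.09 0.09 0 0 0 -1;0.09 0.09 0.09 0 0 0 -1")

```text
clock: 33.1
ee_pos: [0.5185, 0.122, 0.1321]
tool_rot: [0.595, 0.722, -0.272, -0.226]
contact_force: [0.7, 0.3, 0.2]
finger_gap: 0.001
grip_force: 0.0
```

Run:
```python
from h import *
from scipy.optimize import least_squares
p=vision.camera("wrist");save(p,"w10.png");g=p["color"].astype(float).mean(2)
print(tc(-np.array(p["R"]).T@p["t"]))
def model(y,th,dx,dz):
    c,s=np.cos(th),np.sin(th)
    return proj(p,[C+ey*y+ex*(dx+x*c+z*s)+np.array([0,0,dz+z*c-x*s]) for x,z in((-.0115,.0035),(.0115,.0035),(.0115,-.0035))])
obs=[]
for y in np.r_[np.arange(.116,.128,.0015),np.arange(.152,.164,.0015)]:
    q=model(y,0,-.001,0)
    e=[]
    for (u,v),sg in zip(q,(-1,-1,1)):
        r=int(round(v));xs=np.arange(int(u)-3,int(u)+6)
        d=sg*(g[r,xs+1]-g[r,xs]);k=np.argmax(d);w=np.clip(d[max(k-1,0):k+2],0,None)
        e.append((w*(xs[max(k-1,0):k+2][:len(w)]+.5)).sum()/w.sum())
    obs.append((y,*e))
obs=np.array(obs);print(np.diff(obs[:,1:],axis=1).round(1).tolist())
def res(t): return np.concatenate([model(o[0],t[0],t[1],0)[:,0]-o[1:] for o in obs])
s=least_squares(res,[0,-.001],loss="soft_l1",x_scale=[.05,.001]);print("roll deg",np.degrees(s.x[0]),s.x[1]*1e3,"rms",np.sqrt(np.mean(res(s.x)**2)))
for col in(1,2,3):print(np.median(obs[:,col]-[model(o[0],*s.x,0)[col-1,0] for o in obs]))
```

```text
[168.4987 135.2614 163.4727]
[[18.5, 5.5], [18.6, 5.6], [18.5, 5.7], [18.5, 5.7], [18.5, 5.8], [12.6, 10.2], [12.9, 10.2], [18.5, 5.7], [15.1, 9.8], [19.1, 5.5], [19.3, 5.6], [19.4, 5.6], [19.0, 5.8], [19.0, 6.0], [19.3, 5.8], [19.2, 5.8], [19.1, 5.7]]
roll deg -1.2360192904153888 0.35382861422457274 rms 1.0253085081641418
-0.09542507487785201
0.2623782948556368
-0.05659619219554202
```

Roll is about −1°, which is within measuring error of level. I'll back the arm off and hand in.

Request:
arm_command(motion="0 0 -0.2 0 0 0 -1;0 0 -0.4 0 0 0 -1;0 0 -0.4 0 0 0 -1;0 0 -0.4 0 0 0 -1")

```text
clock: 33.55
ee_pos: [0.5707, 0.1317, 0.1912]
tool_rot: [0.595, 0.722, -0.272, -0.226]
contact_force: [-0.5, 0.0, -0.7]
finger_gap: 0.003
grip_force: 0.0
```

```bash
python3 -c "
from h import *
print(bot.sign_off())"
```

```text
the job is handed in; nothing more can be done
None
```

I handed the job in at about 34 s: blade level to about 1° with the window up, stop plate touching the rod's end, lever pressed right down; but the first roll dragged the rod about 6 mm along the V-blocks, and though I slid it back it ended about 2 mm from where it began.

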